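# Stand the trivet in the plate rack

### The arm

A 7-joint arm with a two-finger parallel gripper is mounted at the origin on the work surface. World frame = base frame: x ahead of the robot, y to its left, z up, the work surface at z = 0. Lengths are in mm, angles in rad, forces in N, time in s.
With the tool pointing down it reaches from about 400 to 875 mm from the base axis. Payload 6.5 kg.
Tool frame: the origin (TCP) lies at the centre of the arm's flange, where the gripper is bolted on; the fingertips stand 166 mm ahead of it and the grasp point (between the pads) lies 147 mm ahead of it; z points along the fingers, y is the line along which they close (so a half turn about z gives the same grasp; the last joint's range is limited). The gripper opens to 88 mm and grips with 3 to 60 N. Pads are 18 mm wide; open, the fingers measure 123 mm over their backs; the gripper's body (75 mm by 187 mm) begins 45 mm behind the grasp point.
Start: joints at [-1.216, 0.536, -0.004, 1.538, 0.003, 1.067, -0.071], TCP at [265.509, 593.292, 404.716] pointing down, gripper open.
Joint ranges: [-2.7, 2.7], [-0.37, 2.16], [-1.27, 1.26], [0.24, 2.4], [-1.31, 4.45], [0.19, 1.91], [-2.76, 2.76]. Speed limits (rad/s): [2.39, 2.39, 3.14, 3.14, 3.14, 3.14, 3.14].

### API

Orientations are given as a unit quaternion [x, y, z, w].
In Python, from station import get_obs, camera, camera_info, workorder gives the robot as it stands.
- The arm moves only by the shell command python3 -m jog 'ROWS'. ROWS is a JSON object of lists of equal length, an entry for each row: "gripper": the closure, from 0 (fully open) to 1 (shut); "dp": the shift along the tool's x, y, z in mm, a list of three; "spin": the turn about the tool's z in rad. A call has 1 to 12 rows; each row shifts and turns the commanded pose from where the row before left it, along the tool's axes as they then stand; what a row does not reach is not made up. A row lasts 1/10 s, in which the tool goes at most 50 mm and 8.59 degrees, less where a joint would pass 70% of its speed; a pose out of reach is approached as far as the arm can. A call is refused whole if a number of a shift passes 50 or a number of a turn 0.15, either way. A call with a gripper value outside its range is refused whole. The fingers move at their own pace and stop on an object; the grip force is fixed at half the most. Time passes only in rows, so rows that do not move let the fingers close. It gives the time, the measured TCP pose, the force, the opening and the grip force at its end, in the units of the state.
- get_obs(): the state, without advancing time (a new reading comes with each control period).
- camera(name): name is "side" or "top"; returns (picture, depth): 420x560x3 uint8, red, green, blue; 420x560 float32, mm along the optical axis (not along the pixel's ray), 0 where there is no reading.
- camera_info(name): a dict with "intrinsics" (3x3 intrinsics, pixels), "rvec" (rotation vector, rad) and "tvec" (3), from world to camera coordinates, as OpenCV has them. Camera axes: x right, y down, z forward; pixel columns grow to the right and rows downward; lengths in mm; the calibration is good to about 2 mm. A picture is of the moment at which its call begins. camera_info takes no time and is no camera call.
- workorder.close_job(): hands the job in; it is judged then, once.
The state is a dict: "time_s": time; "joint_pos": joint angles; "joint_velocities": joint speeds; "joint_efforts": joint torques, N m; "eef_pos": TCP position; "ee_rot": TCP orientation; "wrist_force": force on the tool from outside, world axes, zero at the start; "ft_torque": the same for the moment, N m; "width": finger opening in mm; "grasp_force": force on a finger pad.
Only numpy, scipy, OpenCV 4.12 (cv2) and the standard library are available. Lean on these libraries where they do the work, as an engineer would, in place of code of your own. Each camera call takes 0.05 s, during which the arm holds its last target. There are 200 camera calls.

### The job

Take the round ceramic trivet that is leaning on the little bamboo easel and stand it upright between the tines of the bamboo plate rack, resting on the rails in the end slot opposite the saucer, so that the middle slot stays empty. Set it down rather than dropping it, and leave the saucer and the glass tumbler as they are.

Things in the scene. Friction and masses are not known exactly. Their poses are not given: they have to be found in the camera images.
- trivet_center (a point): Centre of the white ceramic trivet, a flat disc 120 mm across, 12 mm thick, 0.28 kg. x: the disc's axis; y, z in its plane. It starts leaning 18 degrees from upright, top towards the robot, on a fixed bamboo easel: lower edge on rails 20 mm high, back on two 8 mm pegs, 85 mm high, 36 mm either side of the middle. The top of its rim is free on both faces, to pinch across the thickness.
- rack: Fixed bamboo rack, 140 (x) by 100 (y), all in mm. Origin: middle of underside, z up. Rails along x at y = -36 and +36, 10 wide, tops at 30; a disc sinks between them onto their inner edges (trivet centre then at 81). On each rail 8 thick tines, tops at 100, at x = -54, -18, 18, 54: three slots 28 wide at x = -36, 0, +36, disc axis along x. Trivet goes at -36 (end nearer the robot); saucer is at +36.
- saucer_center (a point): Centre of the smaller white ceramic saucer, 100 mm in diameter and 10 mm thick, loose, standing upright in the rack's slot at x = +36 mm, its axis (its x) along the rack's x. Leave it standing there.
- tumbler: Clear glass tumbler, 72 mm in diameter and 95 mm tall, standing on the counter between easel and rack, on the robot's side. Origin at the centre of its underside, z up. Leave it. A white enamel mug, 82 mm tall, stands farther out between the two.
Not all that is in view belongs to the job. What is shaped like the part that bears trivet_center but red or turquoise is not meant.

How it is judged:
By the outcome, as a careful person would: the job done as asked, in the order asked, and still so for the second after the job is handed in, with the robot touching nothing.
It also fails if it takes over 42 s, if anything falls off the work surface, if the arm or the gripper's body presses on something with over 40 N, if the wrist force passes 120 N, or if a joint passes its speed limit or range.

## Working session

There is one attempt and no reset: what is moved stays moved. The work goes in short steps, Python scripts to look and compute and a shell command to move; the robot and the scene stay as the last step left them, time stands still between calls to the robot, and variables do not carry over. Pictures are saved under pics/ and viewed, at most 10 in all, crops included, and the job is handed in when it is done.

```bash
mkdir -p pics; cat > h.py <<'E'
import numpy as np, cv2
from station import get_obs, camera, camera_info
def cal(n):
    c=camera_info(n); R=cv2.Rodrigues(np.array(c["rvec"],float))[0]; return np.array(c["intrinsics"],float),R,np.array(c["tvec"],float).ravel()
def cloud(n,d):
    K,R,t=cal(n); v,u=np.mgrid[:d.shape[0],:d.shape[1]]
    P=np.stack([(u-K[0,2])/K[0,0]*d,(v-K[1,2])/K[1,1]*d,d],-1)
    W=(P-t)@R; W[d<=0]=np.nan; return W
def proj(n,p):
    K,R,t=cal(n); q=K@(R@np.array(p,float)+t); return q[:2]/q[2]
def snap(n,f):
    p,d=camera(n); cv2.imwrite(f"pics/{f}.png",p[...,::-1]); np.savez(f"{f}.npz",p=p,d=d); return p,d
E
python3 - <<'E'
from h import *
for n in("side","top"):
    p,d=snap(n,n+"0"); K,R,t=cal(n); print(n,(-R.T@t).round(),R.round(2).tolist(),K[0,0])
o=get_obs(); print(o["eef_pos"],o["ee_rot"],o["width"])
a=cv2.imread("pics/side0.png");b=cv2.imread("pics/top0.png")
E
```

```text
side [ 220. -550.  878.] [[0.84, -0.54, 0.01], [-0.42, -0.67, -0.61], [0.34, 0.51, -0.79]] 456.45478137106136
top [519. -16. 932.] [[0.0, -1.0, 0.02], [-1.0, -0.0, -0.04], [0.04, -0.02, -1.0]] 473.3707491921211
[265.38087701 593.02872445 403.96374132] [ 2.08824032e-01  9.77952943e-01 -7.43865204e-04 -1.08389720e-04] 87.97084476002631
```

View pics/side0.png

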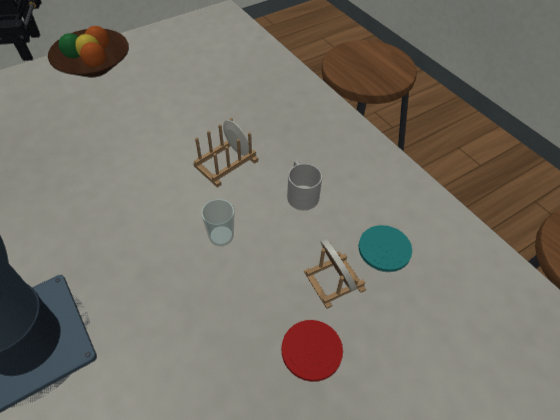

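View pics/top0.png

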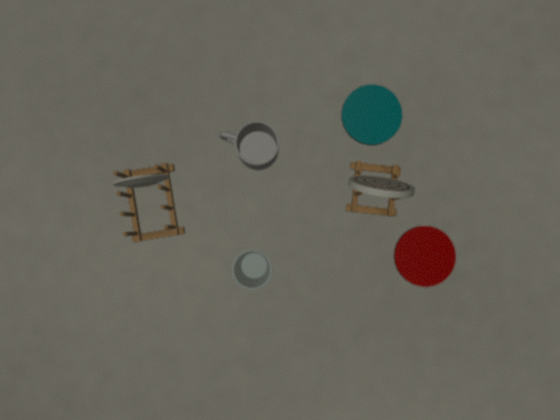

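Side view: the white trivet leans on the easel at (338,265) and the rack is at (225,155) with the saucer at (237,137). The tumbler is at (219,222) and the mug at (304,187). Top view: trivet (381,188), rack (148,203), saucer (142,181), tumbler (252,270), mug (257,147).

Things that could be taken for the trivet, by top-view pixel: white disc on the easel (381,188), turquoise disc (372,114), red disc (425,256), saucer in the rack (142,181). I choose the white disc on the easel.

```bash
python3 - <<'E'
from h import *
z=np.load("top0.npz");p,d=z["p"],z["d"]; W=cloud("top",d)
zs=np.load("side0.npz");ps,ds=zs["p"],zs["d"]; Ws=cloud("side",ds)
print("table z",np.nanmedian(W[300:,:100,2]),np.nanmedian(Ws[120:150,100:180,2]))
def gray(p): 
    h=cv2.cvtColor(p,cv2.COLOR_RGB2HSV); return (h[...,1]<60)
def reg(W,p,u0,u1,v0,v1,zmin,m):
    k=np.zeros(d.shape,bool);k[v0:v1,u0:u1]=1
    return W[k&m&(W[...,2]>zmin)]
# discs: plane fit
for n,W_,p_,boxes in(("top",W,p,{"triv":(340,425,165,215),"sauc":(105,180,165,195)}),("side",Ws,ps,{"triv":(315,360,235,295),"sauc":(220,255,115,160)})):
  for nm,b in boxes.items():
    Q=reg(W_,p_,*b,35,gray(p_)); 
    c=np.median(Q,0); 
    for _ in range(4):
        U,S,V=np.linalg.svd(Q-Q.mean(0),full_matrices=False); r=(Q-Q.mean(0))@V[2]; Q=Q[abs(r)<max(5,2*r.std())]
    print(n,nm,len(Q),"mean",Q.mean(0).round(1),"n",V[2].round(3),"rms",r.std().round(1),"min",Q.min(0).round(),"max",Q.max(0).round())
# wood
for n,W_,p_,boxes in(("top",W,p,{"rack":(100,195,155,250),"easel":(335,415,155,225)}),("side",Ws,ps,{"rack":(185,265,115,190),"easel":(295,375,235,310)})):
  h=cv2.cvtColor(p_,cv2.COLOR_RGB2HSV); wood=(h[...,1]>70)&(h[...,0]<25)
  for nm,b in boxes.items():
    Q=reg(W_,p_,*b,8,wood)
    print(n,nm,len(Q),Q.min(0).round(),Q.max(0).round(),cv2.minAreaRect(Q[:,:2].astype(np.float32)))
    for lo,hi in((8,40),(85,110)):
        q=Q[(Q[:,2]>lo)&(Q[:,2]<hi)]
        if len(q)>4: print("  z",lo,hi,len(q),cv2.minAreaRect(q[:,:2].astype(np.float32)))
for nm,b in{"tum":(225,280,245,295),"mug":(215,282,115,175)}.items():
    Q=W[b[2]:b[3],b[0]:b[1]].reshape(-1,3);Q=Q[Q[:,2]>60];print(nm,len(Q),Q.min(0).round(),Q.max(0).round())
a=np.hstack([cv2.resize(p[140:260,90:210],(380,380)),cv2.resize(p[145:235,335:425],(380,380))])
b=np.hstack([cv2.resize(ps[110:190,185:265],(380,380)),cv2.resize(ps[230:310,290:370],(380,380))])
cv2.imwrite("pics/crop.png",cv2.resize(np.vstack([a,b]),(600,600))[...,::-1])
E
```

```text
table z 0.14453409905240489 -1.7919653719778317
top triv 845 mean [ 595.7 -212.8   94.1] n [-0.924  0.091 -0.37 ] rms 2.3 min [ 577. -276.   36.] max [ 620. -157.  131.]
top sauc 475 mean [602.8 213.8  93.8] n [-0.974 -0.191  0.119] rms 2.0 min [594. 170.  40.] max [614. 265. 121.]
side triv 407 mean [ 582.6 -233.8  108.1] n [-0.962  0.081 -0.26 ] rms 3.6 min [ 573. -278.   39.] max [ 607. -160.  129.]
side sauc 471 mean [603.1 210.   81.9] n [ 0.975  0.213 -0.062] rms 2.3 min [593. 169.  35.] max [616. 264. 118.]
top rack 1552 [495. 152.   9.] [644. 272. 103.] ((569.4070434570312, 212.63465881347656), (139.41891479492188, 99.7334976196289), 9.588813781738281)
  z 8 40 1208 ((569.4070434570312, 212.63465881347656), (139.41891479492188, 99.7334976196289), 9.588813781738281)
  z 85 110 165 ((568.6912841796875, 212.79627990722656), (115.08200073242188, 79.69983673095703), 9.584654808044434)
top easel 522 [ 546. -267.    8.] [ 651. -165.   93.] ((598.3738403320312, -217.5951690673828), (97.75801849365234, 98.5927734375), 83.99864196777344)
  z 8 40 467 ((598.4614868164062, -216.766601562
[... 211 characters left out ...]
)
  z 8 40 699 ((569.0706176757812, 210.2259521484375), (140.81146240234375, 100.02993774414062), 9.527081489562988)
  z 85 110 112 ((569.6766967773438, 211.08065795898438), (118.29069519042969, 83.72187042236328), 10.434768676757812)
side easel 645 [ 544. -264.    8.] [ 653. -172.  107.] ((598.3486328125, -218.40650939941406), (92.22472381591797, 100.69174194335938), 83.71585083007812)
  z 8 40 456 ((598.1142578125, -220.5348358154297), (87.94233703613281, 100.69174194335938), 83.71585083007812)
  z 85 110 33 ((582.6486206054688, -216.6699981689453), (79.0604248046875, 7.1706366539001465), 83.91191864013672)
tum 492 [413. -16.  60.] [483.  52. 100.]
mug 480 [634. -28.  60.] [714.  79.  86.]
```

View pics/crop.png

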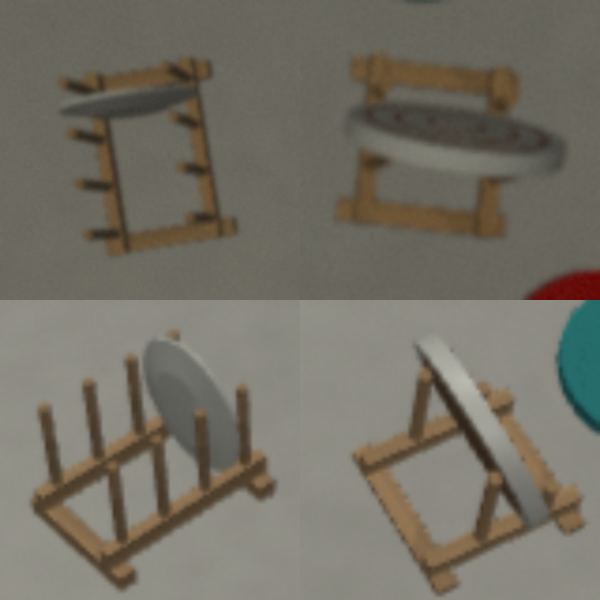

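The crop confirms the choice: the right-hand panels show the white patterned ceramic disc leaning on the pegged easel, and the left-hand panels show the smaller saucer at the far end of the rack. Rack centre is about (569,212) with yaw 9.6°, and easel yaw is about -6°. The trivet's mid-plane is at x≈592 at z=85, and its rim top is at z≈130, which matches the given sizes. Next I spin the tool and travel to above the trivet.

```bash
python3 -m jog '{"gripper":[0,0,0,0,0,0,0,0,0],"dp":[[0,0,0],[0,0,0],[0,0,0],[0,0,0],[0,0,0],[0,0,0],[0,0,0],[0,0,0],[0,0,0]],"spin":[0.14,0.14,0.14,0.14,0.14,0.14,0.14,0.14,0.135]}'
python3 -m jog '{"gripper":[0,0,0,0,0,0,0,0,0],"dp":[[-42,23,4],[-42,23,4],[-42,23,4],[-42,23,4],[-42,23,4],[-42,23,4],[-42,23,4],[-42,23,4],[-42,23,4]],"spin":[0,0,0,0,0,0,0,0,0]}'
python3 -m jog '{"gripper":[0,0,0,0,0,0,0,0,0,0],"dp":[[-42,23,4],[-42,23,4],[-42,23,4],[-42,23,4],[-42,23,4],[-42,23,4],[-42,23,4],[-42,23,4],[-42,23,4],[0,0,0]],"spin":[0,0,0,0,0,0,0,0,0,0]}'
```

```text
time_s: 1.0
eef_pos: [265.4, 593.1, 404.2]
ee_rot: [0.745, 0.667, -0.0, 0.0]
wrist_force: [-0.4, 0.0, 0.5]
width: 87.9
grasp_force: 0.0
time_s: 1.9
eef_pos: [432.0, 193.8, 368.6]
ee_rot: [0.743, 0.669, 0.0, -0.0]
wrist_force: [0.9, 0.1, 0.1]
width: 87.9
grasp_force: 0.0
time_s: 2.9
eef_pos: [597.7, -209.3, 332.2]
ee_rot: [0.746, 0.666, -0.002, 0.002]
wrist_force: [-0.7, -0.3, 0.1]
width: 88.0
grasp_force: 0.0
```

```bash
python3 - <<'E'
from h import *
p,d=snap("side","s1"); W=cloud("side",d)
a=[-6.2*np.pi/180]; n=np.array([np.cos(a[0]),np.sin(a[0])])
k=np.zeros(d.shape,bool);k[230:300,310:365]=1
h=cv2.cvtColor(p,cv2.COLOR_RGB2HSV); Q=W[k&(h[...,1]<60)&(W[...,2]>100)&(W[...,2]<140)]
print(len(Q))
o=get_obs();e=np.array(o["eef_pos"])
s=(Q[:,:2]-e[:2])@n; t=(Q[:,:2]-e[:2])@np.array([-n[1],n[0]])
for lo in range(100,140,5):
    m=(Q[:,2]>=lo)&(Q[:,2]<lo+5)
    if m.sum()>2: print(lo,m.sum(),"along y tool",np.percentile(s[m],[5,50,95]).round(1),"along x",t[m].min().round(),t[m].max().round())
cv2.imwrite("pics/s1c.png",cv2.resize(p[150:330,240:420],(600,600),interpolation=cv2.INTER_CUBIC)[...,::-1])
E
```

```text
290
100 21 along y tool [-15.5  -9.6  -4.1] along x -64.0 -39.0
105 25 along y tool [-17.  -13.2  -6. ] along x -59.0 29.0
110 49 along y tool [-19.3 -14.1  -7.4] along x -56.0 26.0
115 52 along y tool [-19.8 -14.2  -8.1] along x -52.0 21.0
120 111 along y tool [-21.3 -16.3 -10.3] along x -43.0 15.0
125 32 along y tool [-20.2 -14.3 -11. ] along x -28.0 1.0
```

View pics/s1c.png

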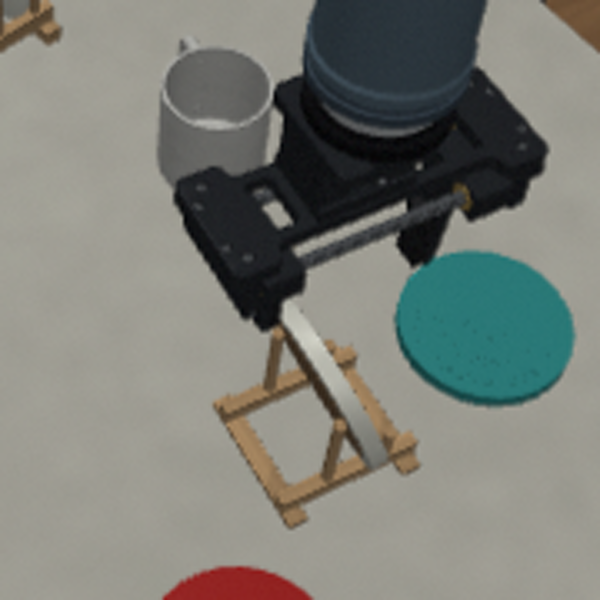

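The view shows the fingers straddling the trivet rim (crop 320,350), with the rim inside the opening and the pegs below. The disc's centre is about 10 mm toward tool -x. I shift, descend and close.

```bash
python3 -m jog '{"gripper":[0,0,0,0,0,0],"dp":[[-10,2,10],[0,0,20],[0,0,20],[0,0,18],[0,0,0],[0,0,0]],"spin":[0,0,0,0,0,0]}'
python3 -m jog '{"gripper":[0.4,0.6,0.7,0.8,0.9,1,1,1,1,1],"dp":[[0,0,0],[0,0,0],[0,0,0],[0,0,0],[0,0,0],[0,0,0],[0,0,0],[0,0,0],[0,0,0],[0,0,0]],"spin":[0,0,0,0,0,0,0,0,0,0]}'
```

```text
time_s: 3.55
eef_pos: [598.9, -211.1, 264.6]
ee_rot: [0.743, 0.67, -0.0, -0.001]
wrist_force: [1.6, -0.2, 0.6]
width: 88.4
grasp_force: 0.0
time_s: 4.55
eef_pos: [599.3, -212.1, 265.0]
ee_rot: [0.743, 0.669, 0.0, 0.0]
wrist_force: [-4.8, 1.1, 3.1]
width: 11.8
grasp_force: 30.2
```

Width is 11.8 mm at 30 N, so the disc is clamped flat. Lift.

```bash
python3 -m jog '{"gripper":[1,1,1,1,1,1,1,1,1],"dp":[[0,0,-8],[0,0,-12],[0,0,-15],[0,0,-20],[0,0,-20],[0,0,-20],[0,0,-20],[0,0,-15],[0,0,0]],"spin":[0,0,0,0,0,0,0,0,0]}'
python3 - <<'E'
from h import *
p,d=snap("side","s2"); W=cloud("side",d); e=np.array(get_obs()["eef_pos"])
K=proj("side",e-[0,0,190]).astype(int); print(K,e)
a=np.radians(-6.2); n=np.array([np.cos(a),np.sin(a)]);h=cv2.cvtColor(p,cv2.COLOR_RGB2HSV)
D=W-e; s=D[...,:2]@n; t=D[...,:2]@np.array([-n[1],n[0]])
m=(abs(s)<30)&(abs(t)<80)&(D[...,2]<-150)&(D[...,2]>-290)&(h[...,1]<60)&(h[...,2]>90)
Q=np.c_[s[m],t[m],D[m][:,2]]
print(len(Q),np.percentile(Q,[2,50,98],axis=0).round(1))
# rim circle from extents and plane slope
print(np.polyfit(Q[:,2],Q[:,0],1))
x,y=np.clip(K-90,0,[380,240]); cv2.imwrite("pics/s2c.png",cv2.resize(p[y:y+180,x:x+180],(600,600),interpolation=cv2.INTER_CUBIC)[...,::-1])
E
```

```text
time_s: 5.45
eef_pos: [599.5, -212.6, 397.8]
ee_rot: [0.743, 0.669, 0.001, 0.002]
wrist_force: [0.3, -1.1, -2.2]
width: 12.0
grasp_force: 30.0
[345 222] [ 599.11224603 -212.21614751  395.97567197]
362 [[  -5.1  -66.  -250. ]
 [  -3.6  -53.7 -185.4]
 [   7.1   42.8 -151. ]]
[0.05417576 8.77257807]
```

View pics/s2c.png

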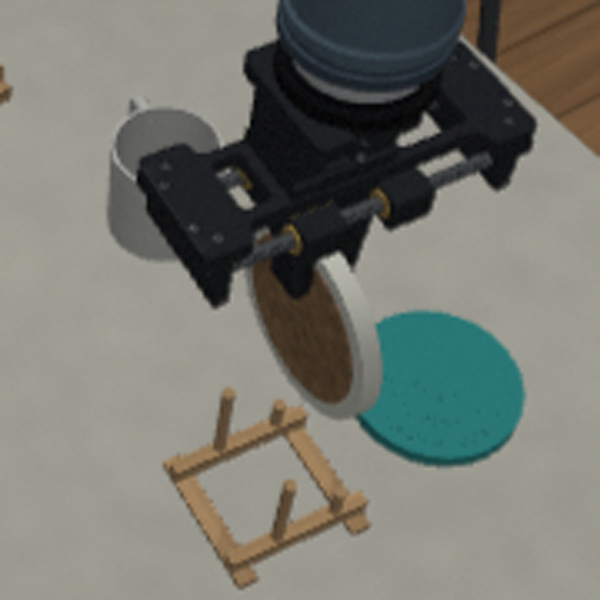

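The trivet is lifted and hangs vertically, cork back toward the robot (crop 310,340). The easel is empty. I measure the disc's centre relative to the tool from its visible extents.

```bash
python3 - <<'E'
from h import *
e=np.array([599.1,-212.2,396.])
a=np.radians(-6.2); n=np.array([np.cos(a),np.sin(a)])
z=np.load("s2.npz");p,d=z["p"],z["d"];W=cloud("side",d);D=W-e;s=D[...,:2]@n; t=D[...,:2]@np.array([-n[1],n[0]])
h=cv2.cvtColor(p,cv2.COLOR_RGB2HSV)
m=(abs(s)<12)&(abs(t)<90)&(D[...,2]<-125)&(D[...,2]>-300)&(h[...,2]>60)
Q=np.c_[t[m],D[m][:,2]]; print(m.sum(),np.percentile(s[m],[5,50,95]).round(1))
hull=cv2.convexHull(Q.astype(np.float32))[:,0]
low=hull[hull[:,1]<-170]; print(low.round().tolist())
A=np.c_[2*low,np.ones(len(low))]; x=np.linalg.lstsq(A,(low**2).sum(1),rcond=None)[0]; print("centre t,z",x[:2],"R",np.sqrt(x[2]+x[0]**2+x[1]**2))
b=s[m]<0
print("cork slope s vs z", np.polyfit(D[m][b][:,2],s[m][b],1))
E
```

```text
1246 [-5.5 -4.2  4.8]
[[47.0, -210.0], [45.0, -178.0], [-65.0, -175.0], [-65.0, -178.0], [-66.0, -185.0], [-67.0, -190.0], [-66.0, -204.0], [-65.0, -206.0], [-62.0, -215.0], [-59.0, -219.0], [-48.0, -236.0], [-38.0, -243.0], [-33.0, -247.0], [-30.0, -248.0], [-2.0, -256.0], [21.0, -247.0], [29.0, -241.0], [44.0, -227.0]]
centre t,z [  -7.96443818 -195.25987912] R 58.47000312345538
cork slope s vs z [ 0.00570146 -3.15294082]
```

Disc centre in the tool frame is about (-8, 0, +194), consistent with the geometry. Next: spin to the rack yaw, then carry above the slot.

```bash
python3 -m jog '{"gripper":[1,1,1,1,1],"dp":[[0,0,0],[0,0,0],[0,0,0],[0,0,0],[0,0,0]],"spin":[-0.05,-0.09,-0.09,-0.047,0]}'
python3 -m jog '{"gripper":[1,1,1,1,1,1],"dp":[[10,0,0],[25,0.5,0],[40,0.5,0],[40,0.5,0],[40,0.5,0],[40,0.5,0]],"spin":[0,0,0,0,0,0]}'
python3 -m jog '{"gripper":[1,1,1,1,1,1,1,1,1],"dp":[[40,0.5,0],[40,0.5,0],[40,0.5,0],[40,0.5,0],[40,0.5,0],[25,0.5,0],[11,0,0],[0,0,0],[0,0,0]],"spin":[0,0,0,0,0,0,0,0,0]}'
python3 - <<'E'
from h import *
e=np.array(get_obs()["eef_pos"]);q=np.array(get_obs()["ee_rot"]);print(e,q,2*np.degrees(np.arctan2(q[1],q[0]))-90)
z=np.load("s2.npz")
p,d=snap("side","s3");pt,dt=snap("top","t3")
K=proj("side",e-[0,0,220]).astype(int); x,y=np.clip(K-90,0,[380,240]);print(K)
cv2.imwrite("pics/s3c.png",cv2.resize(p[y:y+180,x:x+180],(600,600),interpolation=cv2.INTER_CUBIC)[...,::-1])
W=cloud("side",d); a=np.radians(9.6);n=np.array([np.cos(a),np.sin(a)]);o=np.array([-n[1],n[0]])
D=W-[569.3,211.8,0]; s=D[...,:2]@n; t=D[...,:2]@o   # rack coords
h=cv2.cvtColor(p,cv2.COLOR_RGB2HSV)
m=(abs(s+36)<25)&(abs(t)<90)&(W[...,2]>135)&(W[...,2]<215)&(h[...,2]>60)
print(m.sum(),"s",np.percentile(s[m],[5,50,95]).round(1),"t",np.percentile(t[m],[1,99]).round(1),"z",W[m][:,2].min())
b=m&(s<np.percentile(s[m],70)); print("slope s/z,s/t",np.polyfit(W[b][:,2],s[b],1),np.polyfit(t[b],s[b],1))
# tines in the same view
w=(h[...,1]>70)&(h[...,0]<25)&(W[...,2]>60)&(W[...,2]<102)&(abs(s)<75)&(abs(t)<60)
for c in(-54,-18,18,54):
  for sg in(-1,1):
    k=w&(abs(s-c)<14)&(t*sg>0); 
    if k.sum()>3: print(c,sg,k.sum(),np.median(s[k]).round(1),np.median(t[k]).round(1))
E
```

```text
time_s: 6.0
eef_pos: [598.5, -212.0, 393.5]
ee_rot: [0.644, 0.765, -0.0, -0.001]
wrist_force: [0.0, 0.5, -2.7]
width: 11.5
grasp_force: 30.0
time_s: 6.6
eef_pos: [567.2, -17.2, 394.4]
ee_rot: [0.644, 0.765, -0.0, -0.0]
wrist_force: [0.4, -0.0, -3.0]
width: 11.6
grasp_force: 30.0
time_s: 7.5
eef_pos: [530.8, 211.9, 394.6]
ee_rot: [0.644, 0.765, -0.0, 0.0]
wrist_force: [-0.5, -0.4, -2.6]
width: 11.5
grasp_force: 30.0
[530.80499749 211.9252332  394.61296549] [ 6.44478701e-01  7.64621981e-01 -4.98403384e-04  4.26745167e-04] 9.746776269755287
[205 117]
441 s [-45.6 -44.1 -36.8] t [-61.2  56.6] z 140.2286316106116
slope s/z,s/t [-4.38690941e-03 -4.37673513e+01] [-4.01515782e-03 -4.45547074e+01]
-54 -1 37 -56.1 -37.9
-54 1 32 -56.1 33.6
-18 -1 36 -20.3 -37.9
-18 1 28 -20.5 33.9
18 -1 34 16.2 -37.5
18 1 7 15.4 33.9
54 -1 33 51.7 -37.2
54 1 4 53.6 36.6
```

View pics/s3c.png

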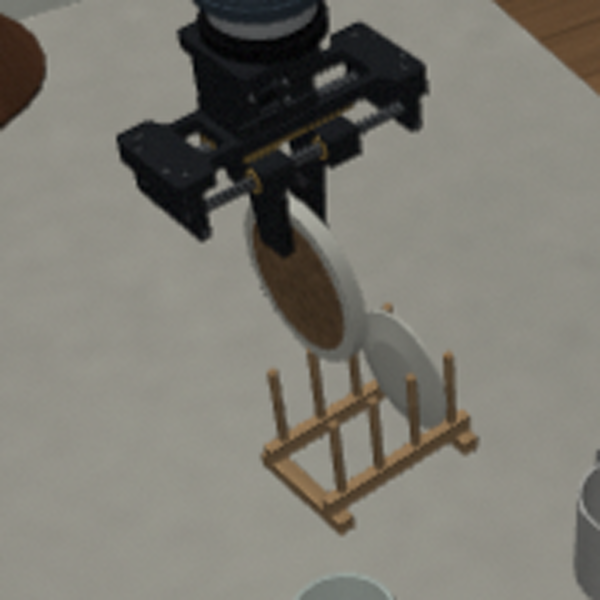

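The disc hangs square above the near-end slot (crop 305,280), with the saucer standing in the far slot (405,370). It needs about +2 mm in tool y and +1 mm in x. I correct and lower most of the way.

```bash
python3 -m jog '{"gripper":[1,1,1,1,1,1,1,1,1,1],"dp":[[1,2,5],[0,0,15],[0,0,20],[0,0,20],[0,0,20],[0,0,12],[0,0,8],[0,0,5],[0,0,0],[0,0,0]],"spin":[0,0,0,0,0,0,0,0,0,0]}'
python3 -m jog '{"gripper":[1,1,1,1,1],"dp":[[0,0,3],[0,0,2],[0,0,2],[0,0,0],[0,0,0]],"spin":[0,0,0,0,0]}'
```

```text
time_s: 8.6
eef_pos: [532.7, 214.9, 290.3]
ee_rot: [0.644, 0.765, 0.0, 0.0]
wrist_force: [-0.1, 0.4, -2.9]
width: 11.4
grasp_force: 30.0
time_s: 9.1
eef_pos: [532.4, 214.8, 282.7]
ee_rot: [0.644, 0.765, -0.0, 0.0]
wrist_force: [-0.3, 0.3, -1.8]
width: 11.6
grasp_force: 30.0
```

```bash
python3 -m jog '{"gripper":[1,1,1,1],"dp":[[0,0,2],[0,0,2],[0,0,0],[0,0,0]],"spin":[0,0,0,0]}'
python3 -m jog '{"gripper":[1,1,1],"dp":[[0,0,2],[0,0,0],[0,0,0]],"spin":[0,0,0]}'
```

```text
time_s: 9.5
eef_pos: [532.4, 214.8, 278.6]
ee_rot: [0.644, 0.765, -0.0, 0.0]
wrist_force: [0.8, 0.2, -2.5]
width: 11.8
grasp_force: 30.0
time_s: 9.8
eef_pos: [532.5, 214.8, 276.7]
ee_rot: [0.644, 0.765, 0.0, 0.0]
wrist_force: [-0.7, -0.3, -1.2]
width: 11.6
grasp_force: 30.0
```

```bash
python3 -m jog '{"gripper":[1,1,1],"dp":[[0,0,1.5],[0,0,0],[0,0,0]],"spin":[0,0,0]}'
python3 -m jog '{"gripper":[1,1,1],"dp":[[0,0,1],[0,0,0],[0,0,0]],"spin":[0,0,0]}'
python3 - <<'E'
from h import *
p,d=snap("side","s4");e=np.array(get_obs()["eef_pos"])
K=proj("side",e-[0,0,180]).astype(int); x,y=np.clip(K-75,0,[410,270])
cv2.imwrite("pics/s4c.png",cv2.resize(p[y:y+150,x:x+150],(600,600),interpolation=cv2.INTER_CUBIC)[...,::-1])
E
```

```text
time_s: 10.1
eef_pos: [532.8, 214.7, 276.1]
ee_rot: [0.644, 0.765, 0.0, 0.0]
wrist_force: [-1.8, -1.6, 5.5]
width: 12.0
grasp_force: 30.0
time_s: 10.4
eef_pos: [533.1, 214.5, 275.8]
ee_rot: [0.644, 0.765, 0.001, 0.0]
wrist_force: [-1.7, -2.3, 11.2]
width: 11.7
grasp_force: 30.1
```

View pics/s4c.png

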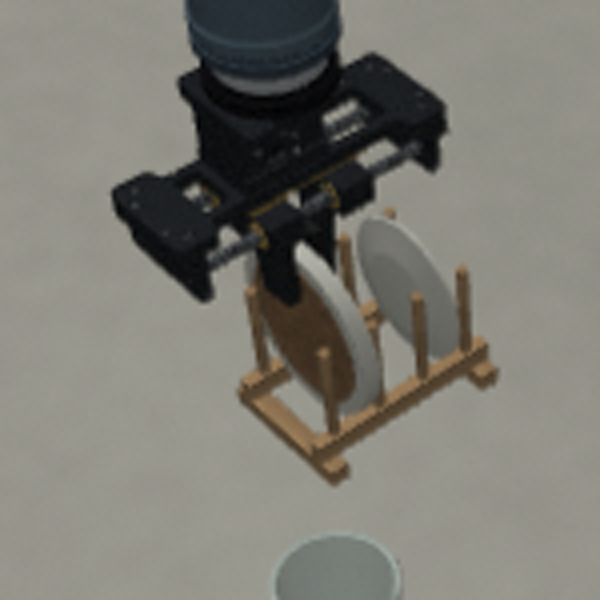

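The trivet sits in the near-end slot (crop 325,340) on the rails, with contact force at z=275.8 against 275 predicted. The middle slot is empty and the saucer is untouched. I relax the force, open partway and rise.

```bash
python3 -m jog '{"gripper":[1,1,0.85,0.8,0.75,0.7,0.6,0.55,0.55,0.55],"dp":[[0,0,-1.5],[0,0,0],[0,0,0],[0,0,0],[0,0,0],[0,0,0],[0,0,0],[0,0,0],[0,0,0],[0,0,0]],"spin":[0,0,0,0,0,0,0,0,0,0]}'
python3 -m jog '{"gripper":[0.55,0.55,0.55,0.55,0.55,0.55,0.55,0.55,0.55],"dp":[[0,0,-5],[0,0,-10],[0,0,-20],[0,0,-30],[0,0,-30],[0,0,-30],[0,0,-20],[0,0,0],[0,0,0]],"spin":[0,0,0,0,0,0,0,0,0]}'
python3 - <<'E'
from h import *
p,d=snap("side","s5");pt,dt=snap("top","t5")
K=proj("side",[569,212,60]).astype(int); x,y=np.clip(K-60,0,None)
cv2.imwrite("pics/s5c.png",cv2.resize(p[y:y+120,x:x+120],(600,600),interpolation=cv2.INTER_CUBIC)[...,::-1])
W=cloud("side",d); a=np.radians(9.6);n=np.array([np.cos(a),np.sin(a)]);o=np.array([-n[1],n[0]])
D=W-[569.3,211.8,0]; s=D[...,:2]@n; t=D[...,:2]@o
m=(abs(s+40)<11)&(abs(t)<28)&(W[...,2]>60)&(W[...,2]<142)
print(m.sum(),"slope s/z",np.polyfit(W[m][:,2],s[m],1),"top z",W[m][:,2].max(),"s",np.percentile(s[m],[5,50,95]))
E
```

```text
time_s: 11.45
eef_pos: [532.4, 214.8, 275.7]
ee_rot: [0.644, 0.765, 0.0, 0.0]
wrist_force: [-0.3, 0.5, 0.3]
width: 39.7
grasp_force: 0.0
time_s: 12.35
eef_pos: [532.2, 214.8, 421.1]
ee_rot: [0.644, 0.765, 0.0, 0.0]
wrist_force: [-1.1, 0.2, -0.5]
width: 39.7
grasp_force: 0.0
349 slope s/z [  0.06678011 -47.57533866] top z 140.84156101722834 s [-42.99412019 -41.32479389 -32.24856348]
```

View pics/s5c.png

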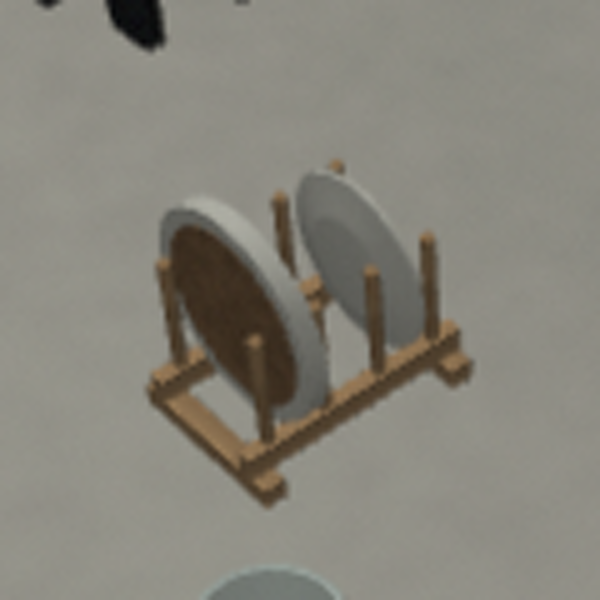

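The trivet stands upright in the near-end slot (crop 245,310), with its top at z≈141 as expected for a seated disc. The middle slot is empty, the saucer and tumbler are undisturbed, and the gripper is clear. Handing in.

```bash
python3 -c "
from station import workorder; print(workorder.close_job())"
```

```text
the job is handed in; nothing more can be done
None
```

The trivet now stands upright on the rails in the rack's end slot nearer the robot, set down gently; the middle slot is empty, the saucer and tumbler look undisturbed, and I handed the job in at about 12.5 s.

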